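# Wedge a leaning display stand level

### The job

The display stand with the jar leans, because the foot at one corner is too short. Take the tapered wooden wedge, push its thin edge straight in under that low foot and keep sliding it in gently until the bubble of the spirit level on the stand rests in the middle between its two lines, then let go of the wedge and leave it there carrying the foot. Do it with the wedge alone: do not touch the stand, the jar or the level, do not shove the stand along the table or drive the wedge in hard, and leave the other things where they are.

Things in the scene. Friction and masses are not known exactly. Their poses are not given: they have to be found in the camera images.
- wedge_mid (a point): Middle of the loose oak wedge: 170 mm long, 36 wide, flat underside, top sloping evenly from 18.5 mm at the thick end to 1.5 mm at the thin edge; 60 g. Point: mid-length, mid-width, 5 mm above the underside. x axis: along it to the thin edge (85 mm ahead; thick end 85 mm behind); z up. Lies flat on the table, thin edge pointing away from the robot, up to 46 degrees to either side.
- low_foot (a point): Short foot at the stand's corner nearest the robot: a bun foot 40 mm across, on the table, 3 to 7 mm (unknown) too short, carrying 4 to 8 N. Its underside is a shallow cone (10 mm flat, 3.6 mm up at 19 mm radius); a thin edge slips under at some 10 to 20 N of push and slides on at 10 to 17 N. Point: on the foot's axis, about 6 mm above the table. x axis: to the stand's middle, the way to push; z: square to its top.
- stand: Dark wooden stand, 1.2 kg, loose: square top 220 x 220 x 20 mm, upper face 60 mm high, four bun feet 22 mm high under the corners, each 127 mm from the middle. Origin: middle, at the feet's undersides. x axis: from the low corner (tip -156 mm, overhanging; low foot -127 mm) to the high corner. Once level all four feet bear, and pushing the wedge further takes about twice the force.
- jar: Dark glazed lidded stoneware jar, about 1.1 kg, 96 mm across, 114 mm high, standing loose on the stand near its low corner (80 mm from the middle). Origin: centre of its underside.
- level: Aluminium spirit level, 150 mm long, 22 wide, 44 high, loose on the stand along the diagonal from low to high corner; open vial in the middle of its top: pale green-yellow tube with two black lines around it and a white bubble. Origin: underside, at the end towards the low corner (vial 75 mm ahead, 40 mm up); x axis along it towards the high corner.
- bubble (a joint): Bubble in the vial, read in rad: 0 = midway between the two lines, positive = towards the high corner (low foot still too low), negative = wedged too high. 1 mm of bubble = 0.005; stops at +-0.125 (25 mm); starts above 0.08. Four times the stand's lean; once the wedge lifts, about 0.003 per mm of wedge travel. Follows within 0.5 s. Bubble 17 mm, lines 23 mm apart: clear of both within +-0.015 (3 mm).
- packer: Plain rectangular oak block 110 x 36 x 18 mm lying on the table: not the wedge, leave it. Origin: centre of its underside.
- inkstone: Black rectangular inkstone 100 x 75 x 24 mm on the table, leave it. Origin: centre of its underside.
- cup: Black take-away cup with lid, 82 mm across, 112 mm high, on the table, leave it. Origin: centre of its underside.
Mind the look-alikes: they are no part of the job. There is more than one size of the level; the one meant has the size given above. What is shaped like the jar but pink is not meant.

How it is judged:
By the outcome, as a careful person would: the job done as asked, in the order asked, and still so for the second after the job is handed in, with the robot touching nothing.
It also fails if it takes over 54 s, if anything falls off the work surface, if the arm or the gripper's body presses on something with over 40 N, if the wrist force passes 120 N, or if a joint passes its speed limit or range.

### The arm

A 6-joint arm with a two-finger parallel gripper is mounted at the origin on the work surface. World frame = base frame: x ahead of the robot, y to its left, z up, the work surface at z = 0. Lengths are in m, angles in rad, forces in N, time in s.
With the tool pointing down it reaches from about 0.225 to 0.875 m from the base axis. Payload 3.4 kg.
Tool frame: the origin (TCP) lies midway between the tips of the shut fingers; the grasp point (between the pads) lies 19 mm behind it (pinch_z is the distance from the TCP to the grasp point, in m); z points along the fingers, y is the line along which they close (so a half turn about z gives the same grasp; the last joint's range is limited). The gripper opens to 85 mm and grips with 20 to 120 N. Pads are 22 mm wide; open, the fingers measure 114 mm over their backs; the gripper's body (76 mm by 85 mm) begins 54 mm behind the grasp point. The pads swing forward as they close: fully open they stand 13 mm farther back than shut.
Start: joints at [-1.232, 0.276, 1.505, -0, 1.361, -0.121], TCP at [0.255, -0.515, 0.231] pointing down, gripper open.
Joint ranges: [-2.89, 2.89], [-0.75, 2.08], [0.22, 2.7], [-1.18, 4.32], [0.11, 2.71], [-2.7, 2.7]. Speed limits (rad/s): [2.57, 2.57, 3.14, 3.14, 3.14, 3.14].

### API

Orientations are given as a unit quaternion [w, x, y, z].
In Python, from rig import get_state, get_image, sign_off, pinch_z gives the robot as it stands.
- The arm moves only by the tool send_rows, never from a script. Its argument "steps" is one flat list of numbers, 5 for each row, row after row: the gripper's target within -1 to 1 (fully open at 1, half-way at 0, shut at -1), then the shift along the tool's x, y, z in cm, then the turn about the tool's z in degrees. In form: [gripper, x, y, z, roll, gripper, x, y, z, roll, ...]. A call has 1 to 12 rows; each row shifts and turns the commanded pose from where the row before left it, along the tool's axes as they then stand; what a row does not reach is not made up. A row lasts 1/10 s, in which the tool goes at most 50 mm and 8.59 degrees, less where a joint would pass 70% of its speed; a pose out of reach is approached as far as the arm can. A call is refused whole if a number of a shift passes 5 or a number of a turn 8.59, either way. A call with a gripper value outside its range is refused whole. The fingers move at their own pace and stop on an object; "newtons" is the grip in N (left out, the last holds). Time passes only in rows, so rows that do not move let the fingers close. It gives the time, the measured TCP pose, the force, the opening and the grip force at its end, in the units of the state.
- get_state(): the state, without advancing time (a new reading comes with each control period).
- get_image(name): name is "side" or "top" or "wrist"; returns a dict with "color" (400x640x3 uint8, red, green, blue), "mtx" (3x3 intrinsics, pixels), "T" (4x4, takes a point from camera to world coordinates); the wrist camera has in their place "mount" (4x4, takes a point from camera to tool coordinates, whose origin is the TCP and whose axes are the flange's). Camera axes: x right, y down, z forward; pixel columns grow to the right and rows downward; lengths in m; the calibration is good to about 2 mm. A picture is of the moment at which its call begins: read the wrist's pose just before it. There is no depth.
- sign_off(): hands the job in; it is judged then, once.
The state is a dict: "clock": time; "qpos": joint angles; "qd": joint speeds; "effort": joint torques, N m; "position": TCP position; "ee_rot": TCP orientation; "contact_force": force on the tool from outside, world axes, zero at the start; "moment": the same for the moment, N m; "width": finger opening in m; "gripper_force": force on a finger pad.
Only numpy, scipy, OpenCV 4.12 (cv2) and the standard library are available. Lean on these libraries where they do the work, as an engineer would, in place of code of your own. Each camera call takes 0.05 s, during which the arm holds its last target. There are 200 camera calls.

## Working session

There is one attempt and no reset: what is moved stays moved. The work goes in short steps, Python scripts to look and compute and a tool call to move; the robot and the scene stay as the last step left them, time stands still between calls to the robot, and variables do not carry over. Pictures are saved under pics/ and viewed, at most 10 in all, crops included, and the job is handed in when it is done.

Besides the shell and the picture viewer there is one more tool, called after "Emit:" as name(argument=value, ...), one argument or row to a line, values as JSON. send_rows: Moves the arm, as the interface text tells. Its arguments: {"type":"object","properties":{"steps":{"type":"array"},"newtons":{"type":"number"}},"required":["steps"]}

```bash
mkdir -p pics
cat > h.py <<'E'
import numpy as np, cv2
from rig import *
def snap(n,f):
    s=get_state(); im=get_image(n); cv2.imwrite(f'pics/{f}.png',im['color'][:,:,::-1]); 
    np.savez(f'pics/{f}.npz',**{k:v for k,v in im.items()},p=s['position'],q=s['ee_rot']); return im
def load(f): return dict(np.load(f'pics/{f}.npz'))
def ray(im,u,v):
    from scipy.spatial.transform import Rotation as R
    if 'T' in im: T=im['T']
    else:
        A=np.eye(4);A[:3,:3]=R.from_quat(np.roll(im['q'],-1)).as_matrix();A[:3,3]=im['p'];T=A@im['mount']
    d=T[:3,:3]@np.linalg.inv(im['mtx'])@[u,v,1]; return T[:3,3],d
def onz(im,u,v,z):
    o,d=ray(im,u,v); return o+d*(z-o[2])/d[2]
def proj(im,P):
    T=np.linalg.inv(im['T']); p=im['mtx']@(T[:3,:3]@np.array(P)+T[:3,3]); return p[:2]/p[2]
E
python3 - <<'E'
from h import *
s=get_state();print(s)
for n in('top','side'): 
    im=snap(n,n+'0');print(n,im['T'].round(3).tolist(),im['mtx'].tolist())
print(pinch_z)
E
```

```text
{'clock': 0.0, 'qpos': array([-1.23198413e+00,  2.76562522e-01,  1.50611789e+00, -1.29557782e-05,
        1.36071654e+00, -1.20987762e-01]), 'qd': array([-8.36271938e-05, -4.21279191e-04, -2.29275601e-04,  1.24330139e-04,
       -2.75316658e-04, -1.40578270e-04]), 'effort': array([-1.21856829e-03, -4.16783953e+01, -2.45804536e+01, -3.20523677e-04,
        1.11380493e-02, -1.20558624e-05]), 'position': array([ 0.25498677, -0.51477852,  0.23046431]), 'ee_rot': array([-8.96112902e-04,  9.73688487e-01,  2.27881363e-01, -1.04357381e-04]), 'contact_force': array([-0.84044843, -1.03380535,  0.76639337]), 'moment': array([-0.03209279, -0.00148281, -0.02311679]), 'gripper_force': 0.0, 'width': 0.08555833822005249}
top [[0.108, -0.969, 0.221, 0.339], [-0.994, -0.107, 0.02, -0.026], [0.004, -0.222, -0.975, 1.507], [0.0, 0.0, 0.0, 1.0]] [[497.6484351369546, 0.0, 317.32356240286424], [0.0, 497.6484351369546, 183.1991874388545], [0.0, 0.0, 1.0]]
side [[-0.97, -0.178, 0.167, 0.368], [-0.244, 0.73, -0.638, 0.888], [-0.008, -0.659, -0.752, 1.229], [0.0, 0.0, 0.0, 1.0]] [[501.8050278933807, 0.0, 322.2392174251996], [0.0, 501.8050278933807, 197.22049432162248], [0.0, 0.0, 1.0]]
0.0187
```

View pics/top0.png

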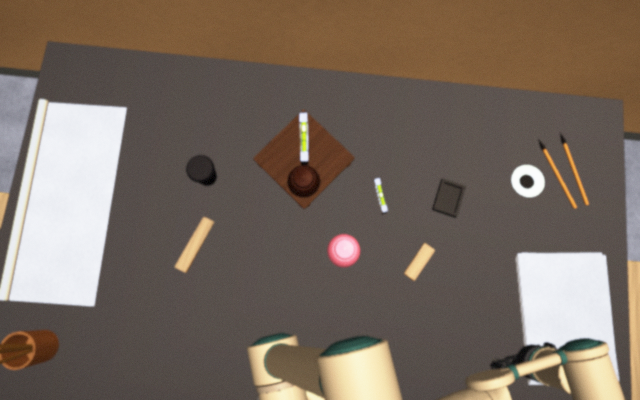

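View pics/side0.png

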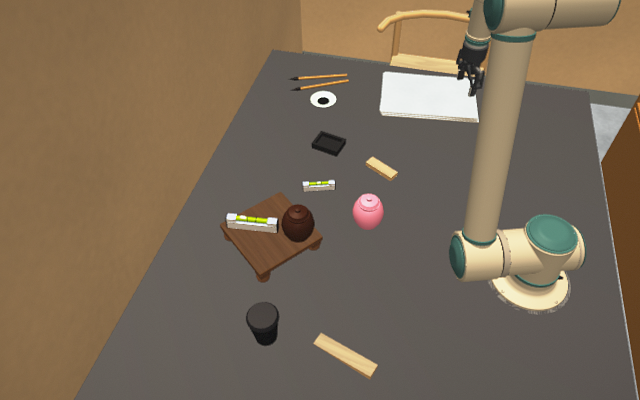

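The wedge candidates are the oak pieces at top (195,244), which is long, and (420,262), which is short and so the packer. The long level is on the stand at (304,138); the small one at (381,196) and the pink jar at (345,250) are look-alikes.

```bash
cat > m.py <<'E'
from h import *
t=load('top0');s=load('side0')
def blobs(im,lo,hi,amin):
    h=cv2.cvtColor(im['color'],cv2.COLOR_RGB2HSV);m=cv2.inRange(h,lo,hi)
    return m,[c for c in cv2.findContours(m,0,1)[0] if cv2.contourArea(c)>amin]
for nm,im in(('top',t),('side',s)):
    m,cs=blobs(im,(10,60,110),(28,200,255),150)
    for c in cs:
        r=cv2.minAreaRect(c);
        if max(r[1])>120 or r[0][1]<60: continue
        b=cv2.boxPoints(r);W=[onz(im,*p,0.006)[:2] for p in b]
        e=[np.linalg.norm(W[i]-W[(i+1)%4]).round(3) for i in range(2)]
        i=0 if e[0]>e[1] else 1; d=W[(i+1)%4]-W[i]
        print(nm,np.round(r[0]),'ctr',np.mean(W,0).round(4),'edges',e,'ang',np.degrees(np.arctan2(d[1],d[0])).round(1))
# stand top: brown
    m,cs=blobs(im,(0,60,25),(14,255,140),800)
    for c in cs:
        c=cv2.convexHull(c);a=cv2.approxPolyDP(c,6,True)[:,0]
        print(nm,'brown',[(p.tolist(),onz(im,*p,0.058)[:2].round(3).tolist()) for p in a][:7])
    
c=t['color'][100:290,150:450];c=cv2.resize(c,None,fx=2.6,fy=2.6,interpolation=2)
cv2.imwrite('pics/c1.png',c[:,:,::-1])
E
python3 m.py
```

```text
top [478. 384.] ctr [ 0.1495 -0.5119] edges [np.float64(0.083), np.float64(0.206)] ang -83.8
top [548. 366.] ctr [ 0.2189 -0.7083] edges [np.float64(0.107), np.float64(0.168)] ang -103.1
top [594. 376.] ctr [ 0.2061 -0.84  ] edges [np.float64(0.132), np.float64(0.166)] ang -161.3
top [ 18. 350.] ctr [0.0979 0.8049] edges [np.float64(0.098), np.float64(0.105)] ang -166.6
top [419. 261.] ctr [ 0.4742 -0.3243] edges [np.float64(0.12), np.float64(0.045)] ang -29.3
top [194. 244.] ctr [0.453  0.3531] edges [np.float64(0.179), np.float64(0.046)] ang -20.2
top [  4. 210.] ctr [0.492  0.9436] edges [np.float64(0.028), np.float64(0.112)] ang -166.0
top [560. 179.] ctr [ 0.7773 -0.7424] edges [np.float64(0.019), np.float64(0.207)] ang -151.1
top [576. 174.] ctr [ 0.7973 -0.7918] edges [np.float64(0.019), np.float64(0.206)] ang -160.1
top brown [([58, 337], [0.152, 0.674]), ([48, 361], [0.086, 0.687]), ([19, 370], [0.055, 0.761]), ([0, 364], [0.065, 0.816]), ([0, 342], [0.121, 0.831]), ([12, 331], [0.154, 0.805]), ([45, 328], [0.171, 0.715])]
top brown [([309, 113], [0.885, 0.053]), ([354, 159], [0.754, -0.098]), ([302, 208], [0.588, 0.04]), ([253, 156], [0.73, 0.206]), ([296, 115], [0.874, 0.092])]
side [345. 355.] ctr [0.4559 0.3537] edges [np.float64(0.048), np.float64(0.174)] ang 162.4
side [271. 230.] ctr [0.7606 0.0112] edges [np.float64(0.272), np.float64(0.25)] ang -125.8
side [381. 168.] ctr [ 0.4785 -0.3263] edges [np.float64(0.059), np.float64(0.129)] ang 149.4
side brown [([281, 192], [0.759, -0.095]), ([309, 210], [0.654, -0.045]), ([322, 239], [0.589, 0.051]), ([261, 282], [0.714, 0.23]), ([220, 223], [0.898, 0.066])]
```

View pics/c1.png

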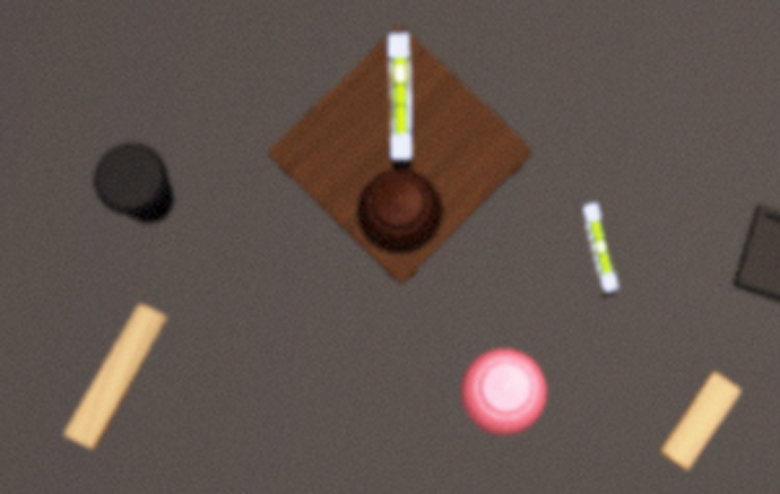

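Long oak piece measures ~174×40 mm, so it is the wedge, with the thin edge away from the robot at about -19°. The short one is 120×45 mm, so the packer. Next I refine the stand's axis and read the bubble.

```bash
cat > m2.py <<'E'
from h import *
t=load('top0');s=load('side0')
def edges(im,z=0.058):
    h=cv2.cvtColor(im['color'],cv2.COLOR_RGB2HSV);m=cv2.inRange(h,(0,60,25),(14,255,140))
    c=max([c for c in cv2.findContours(m,0,1)[0] if cv2.pointPolygonTest(cv2.convexHull(c),(305,160) if im is t else (270,235),False)>0],key=cv2.contourArea)
    return c[:,0].astype(float)
c=edges(t);C=np.array([onz(t,*p,0.059)[:2] for p in c])
corn=np.array([onz(t,*p,z)[:2] for p,z in (((305.4,208.5),.055),((253.5,158.8),.059),((354.6,158.5),.059))])
print('corners',corn.round(4).tolist())
L=[]
for a,b in((0,1),(0,2)):   # near edges
    A,B=corn[a],corn[b];d=(B-A)/np.linalg.norm(B-A);n=np.array([-d[1],d[0]])
    k=[p for p in C if abs((p-A)@n)<.012 and .03<(p-A)@d<.2]
    vx,vy,x,y=cv2.fitLine(np.array(k,np.float32),2,0,.01,.01).ravel();L.append((vx,vy,x,y))
    print('edge',len(k),np.degrees(np.arctan2(vy,vx)),x,y)
for v in np.array([corn[1]+corn[2]])/2: print('mid',v)
A=np.array([[L[0][0],-L[1][0]],[L[0][1],-L[1][1]]]);k=np.linalg.solve(A,[L[1][2]-L[0][2],L[1][3]-L[0][3]])
tip=np.array([L[0][2]+k[0]*L[0][0],L[0][3]+k[0]*L[0][1]]);print('tip',tip,'len',np.linalg.norm(corn[1:]-tip,axis=1))
# level ends: white/green strip axis
h=cv2.cvtColor(t['color'],cv2.COLOR_RGB2HSV)[100:175,280:330]
for nm,m in(('white',cv2.inRange(h,(0,0,150),(180,60,255))),('green',cv2.inRange(h,(28,70,120),(45,255,255)))):
    y,x=np.nonzero(m);P=np.array([onz(t,u+280,v+100,.1)[:2] for u,v in zip(x,y)]);vx,vy,a,b=cv2.fitLine(P.astype(np.float32),2,0,.01,.01).ravel()
    print(nm,len(P),P.mean(0).round(4),np.degrees(np.arctan2(vy,vx)).round(2),P.min(0),P.max(0))
# pink, wedge
h=cv2.cvtColor(t['color'],cv2.COLOR_RGB2HSV);m=cv2.inRange(h,(160,80,100),(180,255,255));y,x=np.nonzero(m);print('pink',onz(t,x.mean(),y.mean(),.06))
E
python3 m2.py
```

```text
corners [[0.5878, 0.0304], [0.721, 0.2031], [0.7554, -0.1001]]
edge 43 51.54424 0.6564739 0.12629354
edge 42 -38.89312 0.680493 -0.041525815
mid [0.73820555 0.05151582]
tip [0.58461875 0.03581595] len [0.21586154 0.2182274 ]
white 246 [0.7969 0.058 ] 8.07 [0.72184188 0.03775936] [0.87129113 0.08025788]
green 120 [0.7923 0.0594] 6.81 [0.75248128 0.04705067] [0.83987198 0.0710223 ]
pink [ 0.47345704 -0.09049437  0.06      ]
```

Emit:
send_rows(
  steps=[1, -5, 0, 0, -8.5, 1, -5, 0, 0, -8.5, 1, 0, 0, 0, -8.5, 1, 0, 0, 0, -8.5, 1, 0, 0, 0, -8.5, 1, 0, 0, 0, -8.5, 1, 0, 0, 0, -8.5, 1, 0, 0, 0, -8.5],
)

```text
clock: 0.9
position: [0.1734, -0.5631, 0.2308]
ee_rot: [-0.0, 0.683, 0.73, 0.0]
contact_force: [-0.5, 0.2, -0.5]
width: 0.0855
gripper_force: 0.0
```

Emit:
send_rows(
  steps=[1, 3.5, 3.5, 0, 0, 1, 3.5, 3.5, 0, 0, 1, 3.5, 3.5, 0, 0, 1, 3.5, 3.5, 0, 0, 1, 3.5, 3.5, 0, 0, 1, 3.5, 3.5, 0, 0, 1, 3.5, 3.5, 0, 0, 1, 3.5, 3.5, 0, 0, 1, 5, 0, 0, 0, 1, 5, 0, 0, 0, 1, 5, 0, 0, 0, 1, 5, 0, 0, 0],
)

```text
clock: 2.1
position: [0.4231, -0.0652, 0.231]
ee_rot: [-0.0, 0.685, 0.728, 0.0]
contact_force: [1.5, 1.1, 0.3]
width: 0.0855
gripper_force: 0.0
```

Emit:
send_rows(
  steps=[1, 5, 0, 0, 0, 1, 5, 0, 0, 0, 1, 5, 0, 0, 0, 1, 5, 0, 0, 0, 1, 5, 0, 0, 0, 1, 5, 0, 0, 0, 1, 5, 0, 0, 0, 1, 0, 0, 0, -8.5, 1, 0, 0, 0, -8.5, 1, 0, 0, 0, -8.5, 1, 0, 0, 0, -8.5],
)

```text
clock: 3.2
position: [0.402, 0.2823, 0.2307]
ee_rot: [-0.0, 0.439, 0.898, -0.001]
contact_force: [-0.1, 0.9, -0.3]
width: 0.0858
gripper_force: 0.0
```

Emit:
send_rows(
  steps=[1, 0, 0, 0, -8.5, 1, 0, 0, 0, -8.5, 1, 0, 0, 0, -8.5, 1, 0, 0, 0, -8.0, 1, 0, 0, 0, 0, 1, 0, 0, 0, 0],
)

```text
clock: 3.8
position: [0.4023, 0.282, 0.231]
ee_rot: [-0.0, 0.167, 0.986, -0.0]
contact_force: [-0.4, -0.2, -0.8]
width: 0.0851
gripper_force: 0.0
```

Run:
```python
from h import *
im=snap('wrist','w0');print(im['mount'].round(3).tolist(),get_state()['position'],get_state()['ee_rot'])
```

```text
[[-0.0, -0.947, -0.32, 0.082], [1.0, -0.001, 0.001, 0.002], [-0.001, -0.32, 0.947, -0.142], [0.0, 0.0, 0.0, 1.0]] [0.40233985 0.28203693 0.23108718] [-1.60984854e-04  1.66355626e-01  9.86065796e-01 -1.58344045e-04]
```

View pics/w0.png

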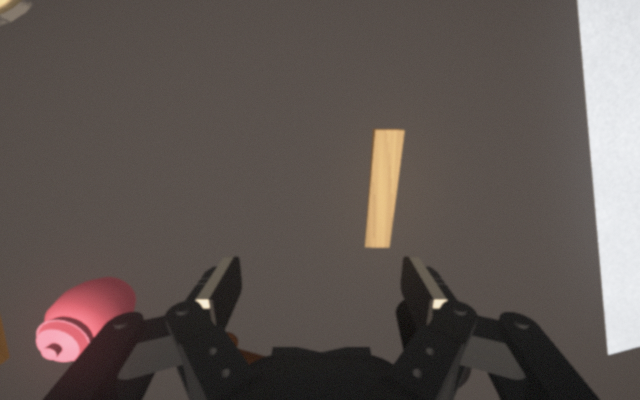

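Wedge in the wrist view runs from (390,130), its thick end, to (377,247), its thin edge. I measure it now.

```bash
cat > wd.py <<'E'
from h import *
import sys
im=load(sys.argv[1]);h=cv2.cvtColor(im['color'],cv2.COLOR_RGB2HSV);m=cv2.inRange(h,(8,60,110),(28,220,255))
c=max(cv2.findContours(m,0,1)[0],key=lambda c:cv2.contourArea(c) if cv2.minAreaRect(c)[1][0]<200 else 0)
b=cv2.approxPolyDP(c,5,True)[:,0];print(b.tolist())
b=b[np.argsort(b[:,1])];A=[onz(im,*p,.018)[:2] for p in b[:2]];B=[onz(im,*p,.002)[:2] for p in b[-2:]]
a=np.mean(A,0);e=np.mean(B,0);d=e-a
print('thick',a.round(4),'thin',e.round(4),'len',np.linalg.norm(d),'w',np.linalg.norm(A[0]-A[1]),np.linalg.norm(B[0]-B[1]),'yaw',np.degrees(np.arctan2(d[1],d[0])))
s=get_state();q=s['ee_rot'];y=2*np.arctan2(q[2],q[1]);tx=np.array([np.cos(y),np.sin(y)]);ty=np.array([np.sin(y),-np.cos(y)])
g=a+0.02*d/np.linalg.norm(d);D=g-s['position'][:2];print('toolyaw',np.degrees(y),'grasp',g,'tool dx,dy cm',100*D@tx,100*D@ty,s['position'])
E
python3 wd.py w0
```

```text
[[400, 128], [373, 130], [367, 248], [390, 246], [405, 134]]
thick [0.3758 0.3791] thin [0.5384 0.3273] len 0.1706519368399417 w 0.03317369355005576 0.03401166591229657 yaw -17.68080926303547
toolyaw 160.84801026610975 grasp [0.39488223 0.37305412] tool dx,dy cm 3.6905329796472546 8.353288044975113 [0.40233985 0.28203693 0.23108718]
```

Emit:
send_rows(
  steps=[1, 1.85, 4.2, 0, -1, 1, 1.85, 4.2, 0, 0, 1, 0, 0, 5, 0, 1, 0, 0, 5, 0, 1, 0, 0, 5, 0, 1, 0, 0, 3.5, 0, 1, 0, 0, 1.5, 0, 1, 0, 0, 1, 0, 1, 0, 0, 0.5, 0, 1, 0, 0, 0, 0],
)

```text
clock: 4.85
position: [0.3944, 0.3737, 0.0163]
ee_rot: [0.0, 0.157, 0.988, 0.0]
contact_force: [0.3, -0.2, -0.0]
width: 0.0857
gripper_force: 0.0
```

```bash
python3 - <<'E'
from h import *
snap('wrist','w1');print(get_state()['position'],get_state()['ee_rot'])
E
python3 wd.py w1
```

```text
[0.39463143 0.37391298 0.01693634] [5.33346388e-04 1.56739548e-01 9.87639711e-01 4.80067578e-04]
[[294, 214], [283, 255], [289, 255], [280, 268], [284, 280], [278, 283], [284, 286], [276, 291], [283, 295], [281, 324], [290, 331], [290, 345], [284, 346], [315, 352], [358, 346], [349, 338], [368, 314], [365, 293], [371, 299], [354, 220]]
thick [0.3711 0.3852] thin [0.477  0.3606] len 0.10875725231642816 w 0.03263397065158794 0.03129563678332782 yaw -13.091366333951948
toolyaw 161.9645986959489 grasp [0.3905331  0.38069091] tool dx,dy cm 0.5995439028466529 0.5176040773937559 [0.39463143 0.37391298 0.01693634]
```

View pics/w1.png

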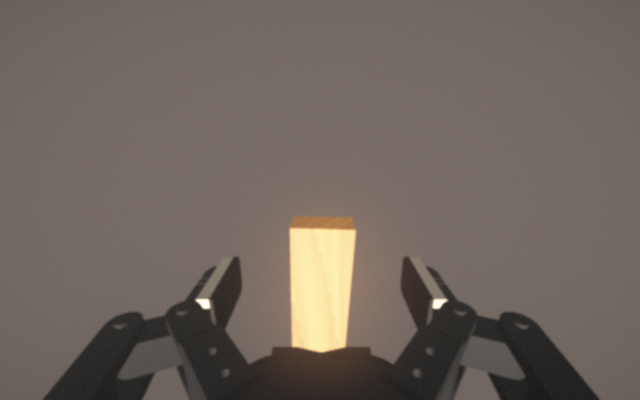

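Wedge is centred between the pads (columns 290–355, thick end at row 217). Lower and grip.

Emit:
send_rows(
  steps=[1, 0, 0, 0.7, 0, 1, 0, 0, 0.6, 0, 0.2, 0, 0, 0, 0, -0.2, 0, 0, 0, 0, -1, 0, 0, 0, 0, -1, 0, 0, 0, 0, -1, 0, 0, 0, 0, -1, 0, 0, 0, 0, -1, 0, 0, 0, 0, -1, 0, 0, 0, 0],
  newtons=50,
)

```text
clock: 5.9
position: [0.3945, 0.3738, 0.0038]
ee_rot: [0.0, 0.156, 0.988, 0.0]
contact_force: [-1.1, -0.0, 5.5]
width: 0.0347
gripper_force: 50.9
```

Emit:
send_rows(
  steps=[-1, 0, 0, -1, 0, -1, 0, 0, -3, 0, -1, 0, 0, -4, 0, -1, 0, -2, 0, -8, -1, 0, 0, 0, -8.4, -1, 0, 0, 0, -8, -1, 0.5, -4.5, 0, 0, -1, 0.5, -4.5, 0, 0, -1, 0.5, -4.5, 0, 0, -1, 0.5, -4.5, 0, 0, -1, 0.5, -4.5, 0, 0, -1, 0, 0, 0, 0],
)

```text
clock: 7.1
position: [0.387, 0.1236, 0.0833]
ee_rot: [-0.001, -0.053, 0.999, -0.001]
contact_force: [-0.8, 0.4, -1.1]
width: 0.0347
gripper_force: 50.3
```

Emit:
send_rows(
  steps=[-1, 0, -4, 0, 0, -1, 0, -4, 0, 0, -1, 0, -2.5, 0, 0, -1, 0, 0, 0, 0, -1, 0, 0, 0, 0],
)

```text
clock: 7.6
position: [0.3996, 0.0241, 0.0833]
ee_rot: [-0.0, -0.055, 0.998, 0.0]
contact_force: [-0.4, -0.7, -1.1]
width: 0.0349
gripper_force: 50.4
```

Run:
```python
from h import *
snap('wrist','w2');snap('top','top2');snap('side','side2');s=get_state();q=s['ee_rot']
print(s['position'],np.degrees(2*np.arctan2(q[2],q[1])),s['width'],s['contact_force'])
a=load('top2')['color'][140:320,230:400];b=load('side2')['color'][160:320,250:450]
a=cv2.resize(a,(400,424),interpolation=2);b=cv2.resize(b,(400,320),interpolation=2);b=np.vstack([b,np.zeros((104,400,3),np.uint8)])
cv2.imwrite('pics/c2.png',np.hstack([a,b])[:,:,::-1])
```

```text
[0.39938597 0.02485318 0.08325541] 186.47249090919038 0.03503151362382412 [-0.10372742  0.74189553 -1.12346586]
```

View pics/c2.png

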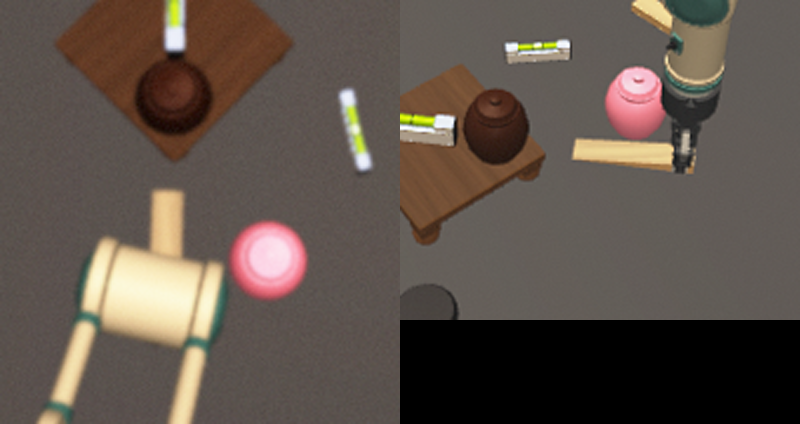

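Wedge held straight, thin edge at top-view (301,221), stand tip at (305,208), front foot in the side view near (316,243). Now I check these against my foot estimate.

Run:
```python
from h import *
t=load('top2');s=load('side2')
foot=np.array([.612,.038,0]);print('foot proj side bottom/top',proj(s,foot),proj(s,foot+[0,0,.02]))
# wedge in top & side via mask
for nm,im,box in(('top',t,(280,215,330,262)),('side',s,(325,220,405,255))):
    x0,y0,x1,y1=box;h=cv2.cvtColor(im['color'],cv2.COLOR_RGB2HSV)[y0:y1,x0:x1];m=cv2.inRange(h,(8,60,90),(28,220,255))
    c=max(cv2.findContours(m,0,1)[0],key=cv2.contourArea)[:,0]+[x0,y0];print(nm,cv2.approxPolyDP(c,2.5,True)[:,0].tolist())
# wrist-camera: wedge side edges and foot
w=load('w2');cv2.imwrite('pics/w2c.png',cv2.resize(s['color'][205:275,270:400],None,fx=6,fy=6,interpolation=2)[:,:,::-1])
# triangulate stand corner right/left with side corners? foot dark blob in side
g=cv2.cvtColor(s['color'],cv2.COLOR_RGB2HSV)[232:256,300:335]
print(g[:,:,2].tolist().__len__());print('\n'.join(' '.join('%3d'%v for v in r) for r in g[::2,:,1]))
```

```text
foot proj side bottom/top [315.88821638 245.66947443] [315.76912351 241.72320478]
top [[295, 220], [293, 243], [280, 242], [280, 252], [322, 261], [325, 252], [307, 247], [308, 221]]
side [[336, 239], [382, 245], [386, 242], [384, 231], [338, 229]]
24
156 148 146 133 142 156 136 133 121 159 124 139 131 134 135 133 138 140 133  73  31  23  26  26  26  28  26  28  28  28  26  28  26  28  26
136 133 127 136 170 147 110 150 143 131 111 133 134 135 134 136 135 134 133 142 124  40  21  23  26  28  26  28  28  28  26  26  26  28  28
136 133 146 155 128 125 124 121 143 129 136 136 134 137 136 136 134 132 137 137 144 136  80  20  28  28  21  26  26  26  28  26  26  26  23
128 161 150 140 134 127 134 136 137 134 135 135 136 136 134 135 138 139 145 160 170 166  86  23  28  26  23  26  28  26  26  28  26  28  28
150 153 128 115 125 130 136 140 139 136 137 135 136 137 141 149 158 147 142 156 145  89  34  23  28  28  28  28  26  23  26  28  28  26  26
140 135 137 139 136 135 133 136 135 133 140 140 154 164 159 152 138 141 150 155 100  39  23  26  30  23  28  31  28  28  23  30  26  26  28
137 136 138 139 137 137 133 136 151 159 163 146 156 161 140 152 144 148 159 116  50  23  23  28  28  28  28  28  28  23  26  28  26  28  26
138 131 135 134 140 152 156 156 150 157 150 145 160 133 152 149 151 158 156  92  20  26  26  26  26  26  31  26  28  28  26  28  28  26  26
135 145 156 156 156 145 154 110  96 140 168 162 156 154 157 161 167 129  61  25  23  28  26  24  28  26  26  26  28  26  23  26  28  28  26
162 156 160 144 101  46  23  28  27  26  41  57  73  70  72  54  42  18  23  26  28  26  26  23  28  28  28  26  26  28  30  25  28  26  23
139  91  47  25  25  26  28  28  31  26  30  33  28  28  26  26  28  26  28  26  28  28  26  28  28  28  26  28  26  28  26  26  26  28  26
 27  25  30  33  28  28  28  30  28  30  28  31  28  28  28  26  26  28  26  26  23  26  28  25  26  28  26  28  28  28  26  28  29  26  26
```

View pics/w2c.png

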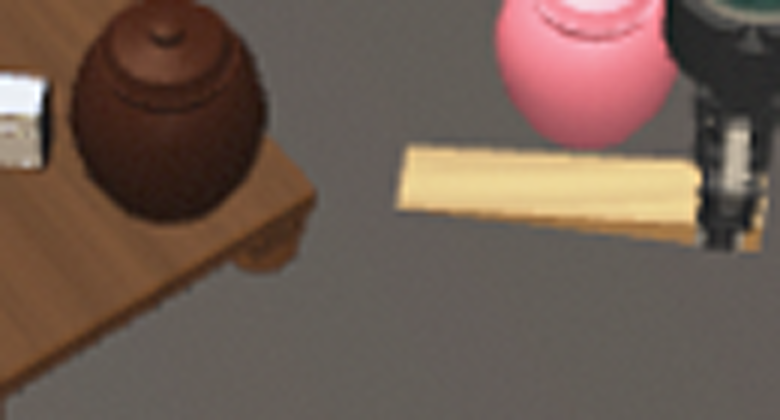

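Run:
```python
from h import *
t=load('top2');s=load('side2')
def tri(pt,ps):
    o1,d1=ray(t,*pt);o2,d2=ray(s,*ps);k=np.linalg.lstsq(np.c_[d1,-d2],o2-o1,rcond=None)[0]
    a,b=o1+k[0]*d1,o2+k[1]*d2;return (a+b)/2,np.linalg.norm(a-b)
for n,a,b in(('tip',(304.8,208.3),(322.7,236.8)),('L',(253.5,158.8),(261,279)),('R',(354.6,158.5),(281,192.5)),
  ('thinA',(295,220),(336.3,239.5)),('thinB',(308.5,220.5),(338,229.3))):
    P,e=tri(a,b);print(n,P.round(4),round(e,4))
def on(p,z): return onz(t,*p,z)[:2]
m=(on((253.5,158.8),.06)+on((354.6,158.5),.06))/2; th=on((301.7,220.3),.083)
u=np.array([np.cos(np.radians(6.4)),np.sin(np.radians(6.4))]);n=np.array([-u[1],u[0]])
tip=on((304.8,208.3),.056)
print('mid',m,'tip',tip,'lat tip',(tip-m)@n,'thin',th,'lat thin',(th-m)@n,'lat tcp',(np.array([.3994,.0249])-m)@n,'along thin',(th-m)@u,'tcp',(np.array([.3994,.0249])-m)@u)
```

```text
tip [0.591  0.0327 0.0438] 0.0018
L [0.7263 0.207  0.0333] 0.003
R [ 0.7596 -0.1005  0.0492] 0.0028
thinA [0.5466 0.0557 0.0758] 0.0013
thinB [0.5503 0.0167 0.0728] 0.0006
mid [0.73792995 0.05146223] tip [0.5880024  0.03216431] lat tip -0.0024653911328468814 thin [0.54750932 0.03597502] lat thin 0.005835291699661113 lat tcp 0.011338879726920605 along thin -0.190960254709946 tcp -0.33938106288751063
```

Emit:
send_rows(
  steps=[-1, 0, -0.9, 0, -1, -1, 0, 0, 2, 0, -1, 0, 0, 3, 0, -1, 0, 0, 2, 0, -1, 0, 0, 0.5, 0, -1, 0, 0, 0.2, 0, -1, 0, 0, 0.1, 0, -1, 0, 0, 0, 0, -1, 0, 0, 0, 0],
)

```text
clock: 8.65
position: [0.4015, 0.0148, 0.006]
ee_rot: [0.001, -0.065, 0.998, -0.0]
contact_force: [-0.3, 0.5, -0.7]
width: 0.0348
gripper_force: 50.3
```

```bash
cat > look.py <<'E'
from h import *
import sys
k=sys.argv[1];snap('top','top'+k);snap('side','side'+k);s=get_state();q=s['ee_rot']
print(s['position'],np.degrees(2*np.arctan2(q[2],q[1])),s['contact_force'],s['clock'])
t=load('top'+k);a=t['color'][185:260,270:345];b=load('side'+k)['color'][205:265,285:375]
cv2.imwrite(f'pics/c{k}.png',np.hstack([cv2.resize(a,(340,340),interpolation=2),np.vstack([cv2.resize(b,(450,300),interpolation=2),np.zeros((40,450,3),np.uint8)])])[:,:,::-1])
E
python3 look.py 3
```

```text
[0.40123014 0.01471336 0.00585579] 187.39051935834812 [-0.07548844 -0.27273553 -0.80118215] 8.75
```

View pics/c3.png

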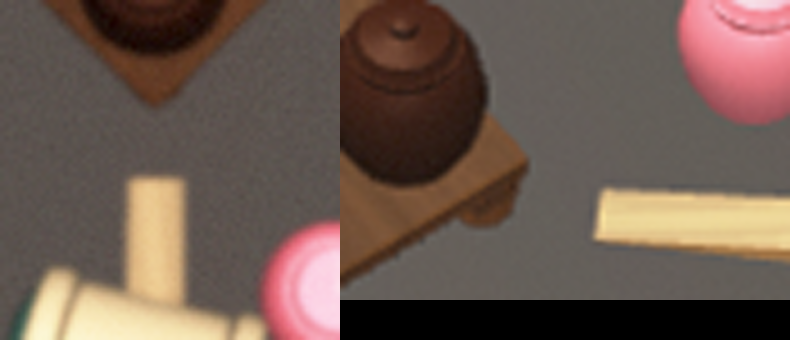

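Emit:
send_rows(
  steps=[-1, 0, 0, 0.15, 0, -1, 0, 0, 0.05, 0, -1, 0, 0, 0, 0, -1, 0, 0, 0, 0],
)

```text
clock: 9.15
position: [0.401, 0.0147, 0.0038]
ee_rot: [0.0, -0.064, 0.998, -0.0]
contact_force: [-0.9, 0.1, 6.3]
width: 0.0347
gripper_force: 51.1
```

Run:
```python
from h import *
t=load('top3');s=load('side3')
m=(onz(t,253.5,158.8,.06)+onz(t,354.6,158.5,.06))[:2]/2
u=np.array([np.cos(np.radians(6.4)),np.sin(np.radians(6.4))]);n=np.array([-u[1],u[0]])
h=cv2.cvtColor(t['color'],cv2.COLOR_RGB2HSV)[:,:];mk=cv2.inRange(h,(8,60,90),(28,220,255))
for v in(228,232,236,240,244):
    x=np.nonzero(mk[v,285:320])[0]+285;P=onz(t,(x.min()+x.max())/2,v,.003)[:2];Q=P-m;print(v,x.min(),x.max(),'along',(Q@u).round(4),'lat',(Q@n).round(4))
P=onz(t,304.6,224,.003)[:2]-m;print('thin',P@u,P@n,'tcp',(get_state()['position'][:2]-m)@u)
# side: thin mid
P=onz(s,285+ (257)/5,205+215/5,.003)[:2]-m;print('side thin',P@u,P@n)
# foot in side: axis bottom px approx
P=onz(s,312.7,246,.003)[:2]-m;print('side foot',P@u,P@n)
```

```text
228 297 311 along -0.2025 lat 0.0009
232 297 311 along -0.2147 lat 0.0009
236 297 311 along -0.2269 lat 0.0009
240 297 311 along -0.239 lat 0.0008
244 285 311 along -0.251 lat 0.0189
thin -0.19031239911802247 -0.0008717958196774275 tcp -0.3388963720084929
side thin -0.18891812967773192 0.0033373516773359613
side foot -0.11771209651013362 0.005219623769572532
```

Lateral error is ≤1 mm and the yaw is aligned. Thin edge is ~52–60 mm before foot contact, so I advance.

Emit:
send_rows(
  steps=[-1, 0, 0, -0.05, 0, -1, -1, 0, 0, 0, -1, -1, 0, 0, 0, -1, -1, 0, 0, 0, -1, -0.7, 0, 0, 0, -1, -0.3, 0, 0, 0, -1, 0, 0, 0, 0],
)

```text
clock: 9.85
position: [0.4417, 0.0199, 0.0038]
ee_rot: [0.001, -0.064, 0.998, -0.0]
contact_force: [0.8, 0.8, 0.4]
width: 0.0347
gripper_force: 50.5
```

Emit:
send_rows(
  steps=[-1, -0.2, 0, 0, 0, -1, -0.2, 0, 0, 0, -1, -0.2, 0, 0, 0, -1, -0.2, 0, 0, 0, -1, -0.2, 0, 0, 0],
)

```text
clock: 10.35
position: [0.445, 0.0211, 0.0037]
ee_rot: [-0.005, -0.065, 0.998, 0.0]
contact_force: [-9.7, -1.5, 14.4]
width: 0.0345
gripper_force: 52.1
```

Emit:
send_rows(
  steps=[-1, 0, 0, 0, 0, -1, 0, 0, 0, 0],
)

```text
clock: 10.55
position: [0.4465, 0.0213, 0.0038]
ee_rot: [-0.004, -0.065, 0.998, 0.0]
contact_force: [-7.0, -0.7, 10.6]
width: 0.0348
gripper_force: 51.6
```

```bash
python3 look.py 4
python3 - <<'E'
from h import *
s=get_state();print(s['moment'],s['ee_rot'])
b=load('side4')['color'][215:265,290:370];cv2.imwrite('pics/c4s.png',cv2.resize(b,(800,500),interpolation=2)[:,:,::-1])
E
```

```text
[0.44651298 0.02133787 0.00374838] 187.41936162371698 [-6.2852989  -0.08117569 10.93346427] 10.65
[-0.3092915   0.93363544 -0.05678146] [-3.60130380e-03 -6.47004955e-02  9.97898197e-01  2.56629254e-04]
```

View pics/c4s.png

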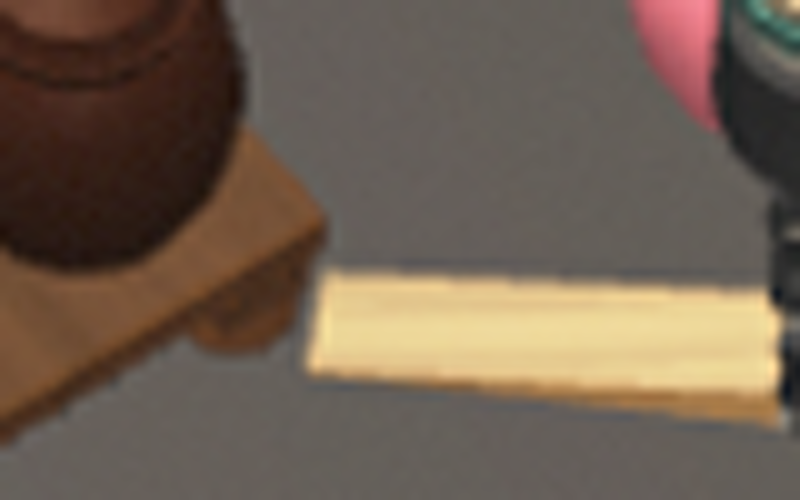

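The thin edge sits just short of the foot rim, about 22 mm from its axis, with 10 N up on the tool: the wedge/fingertips are dragging on the table. I raise slightly.

Emit:
send_rows(
  steps=[-1, 0, 0, -0.05, 0, -1, 0, 0, -0.05, 0, -1, 0, 0, 0, 0],
)

```text
clock: 10.95
position: [0.4508, 0.0212, 0.0047]
ee_rot: [0.0, -0.064, 0.998, -0.0]
contact_force: [-0.7, 0.0, -0.7]
width: 0.0349
gripper_force: 50.4
```

Emit:
send_rows(
  steps=[-1, -0.1, 0, 0, 0, -1, -0.1, 0, 0, 0, -1, 0, 0, 0, 0],
)

```text
clock: 11.25
position: [0.4527, 0.0215, 0.0047]
ee_rot: [0.0, -0.065, 0.998, -0.0]
contact_force: [-0.6, -0.2, -1.1]
width: 0.0345
gripper_force: 50.4
```

Emit:
send_rows(
  steps=[-1, -0.1, 0, 0.03, 0, -1, -0.1, 0, 0, 0, -1, -0.1, 0, 0, 0, -1, -0.1, 0, 0, 0, -1, 0, 0, 0, 0],
)

```text
clock: 11.75
position: [0.4566, 0.022, 0.0045]
ee_rot: [0.0, -0.064, 0.998, -0.0]
contact_force: [-0.3, 0.2, 0.6]
width: 0.0345
gripper_force: 50.4
```

Emit:
send_rows(
  steps=[-1, -0.1, 0, 0, 0, -1, -0.1, 0, 0, 0, -1, -0.1, 0, 0, 0, -1, -0.1, 0, 0, 0],
)

```text
clock: 12.15
position: [0.4597, 0.0225, 0.0044]
ee_rot: [-0.001, -0.064, 0.998, 0.0]
contact_force: [-1.2, -0.6, -0.5]
width: 0.0349
gripper_force: 50.4
```

Emit:
send_rows(
  steps=[-1, -0.1, 0, 0, 0, -1, -0.1, 0, 0, 0, -1, -0.1, 0, 0, 0, -1, -0.1, 0, 0, 0],
)

```text
clock: 12.55
position: [0.4607, 0.0231, 0.0038]
ee_rot: [-0.004, -0.065, 0.998, 0.0]
contact_force: [-8.3, -2.5, 1.1]
width: 0.0344
gripper_force: 50.8
```

Foot contact is made: 8 N horizontal, little vertical. I set up the bubble reading before pushing on.

```bash
cat > bub.py <<'E'
from h import *
import sys
u=np.array([np.cos(np.radians(6.4)),np.sin(np.radians(6.4)),0]);n=np.array([-u[1],u[0],0])
S=np.arange(-85,86,1.)
def prof(name,im,off=0):
    c0=np.array([.797,.058,.1]);W=np.linspace(-.004,.004,5);out=0
    img=im['color'].astype(np.float32)
    for w in W:
        px=np.array([proj(im,c0+u*s/1000+n*(w+off)) for s in S],np.float32)
        out=out+cv2.remap(img,px[:,:1],px[:,1:],cv2.INTER_CUBIC)[:,0]
    return out/len(W)
if __name__=='__main__':
    for nm in('top','side'):
        ims=[get_image(nm) for _ in range(3)];im=ims[0];im['color']=np.mean([i['color'] for i in ims],0)
        p=prof(nm,im);np.save(f'pics/p_{nm}.npy',p)
        print(nm);print('\n'.join(f'{s:.0f}: '+' '.join('%d'%x for x in r) for s,r in zip(S[::3],p[::3])))
E
python3 bub.py
```

```text
top
-85: 16 10 9
-82: 26 25 27
-79: 86 87 97
-76: 170 174 193
-73: 221 225 241
-70: 234 237 247
-67: 235 238 248
-64: 235 238 248
-61: 235 238 248
-58: 235 238 248
-55: 235 238 248
-52: 233 237 247
-49: 224 233 223
-46: 210 231 155
-43: 204 232 82
-40: 206 233 58
-37: 208 234 59
-34: 209 235 59
-31: 209 235 58
-28: 209 234 56
-25: 208 234 54
-22: 208 234 55
-19: 201 229 52
-16: 188 219 54
-13: 179 209 55
-10: 190 221 54
-7: 205 232 57
-4: 208 234 57
-1: 209 235 59
2: 209 234 56
5: 206 232 55
8: 193 222 54
11: 185 210 69
14: 204 219 117
17: 229 235 179
20: 240 243 214
23: 242 245 223
26: 241 244 223
29: 240 243 220
32: 234 241 194
35: 223 238 137
38: 210 233 81
41: 206 231 88
44: 214 232 163
47: 226 235 227
50: 232 236 244
53: 233 236 246
56: 233 236 246
59: 233 236 246
62: 233 236 246
65: 232 235 246
68: 226 229 241
71: 197 200 220
74: 146 142 157
77: 108 90 89
80: 97 72 59
83: 97 76 63
side
-85: 114 79 54
-82: 130 89 60
-79: 94 63 43
-76: 29 21 15
-73: 151 157 167
-70: 246 252 260
-67: 239 243 247
-64: 236 240 245
-61: 237 240 245
-58: 237 240 245
-55: 236 240 244
-52: 237 240 245
-49: 240 241 257
-46: 208 224 203
-43: 204 232 50
-40: 216 240 12
-37: 216 239 19
-34: 215 238 23
-31: 212 235 16
-28: 211 236 9
-25: 212 238 6
-22: 212 238 11
-19: 215 240 13
-16: 220 244 18
-13: 176 204 34
-10: 178 209 30
-7: 214 238 21
-4: 213 238 15
-1: 210 235 11
2: 213 238 8
5: 214 239 8
8: 216 241 13
11: 201 226 21
14: 150 181 28
17: 216 233 77
20: 242 245 207
23: 243 246 220
26: 243 246 215
29: 244 243 215
32: 242 241 208
35: 236 243 181
38: 221 241 79
41: 217 241 7
44: 213 238 3
47: 224 238 110
50: 237 241 265
53: 237 241 247
56: 236 240 245
59: 236 240 245
62: 236 240 244
65: 236 240 245
68: 237 241 245
71: 244 248 253
74: 206 212 225
77: 108 108 115
80: 91 85 78
83: 104 98 91
```

```bash
cat > b.py <<'E'
from bub import *
def cr(y,s,lo,hi,th):
    k=(s>=lo)&(s<=hi);return s[k][y[k]>th]
r=[]
for nm in('top','side'):
    ims=[get_image(nm) for _ in range(2)];im=ims[0];im['color']=np.mean([i['color'] for i in ims],0)
    p=prof(nm,im);S2=np.arange(-60,60,.1);b=np.interp(S2,S,p[:,2])
    low=S2[b<135];v=(low[0]+low[-1])/2
    k=S2[(b>135)&(S2>low[0]+.5)&(S2<low[-1]-.5)]
    rr=np.interp(S2,S,p[:,0])
    r.append((nm,'vial',round(low[0],1),round(low[-1],1),'bub',k[:1].round(1),k[-1:].round(1),'off mm',round((k[0]+k[-1])/2-v,1) if len(k) else None))
print(*r,sep='\n');s=get_state();print(s['clock'],s['position'].round(4),s['contact_force'].round(1))
E
python3 b.py
```

```text
('top', 'vial', np.float64(-45.2), np.float64(42.9), 'bub', array([14.7]), array([35.1]), 'off mm', np.float64(26.1))
('side', 'vial', np.float64(-44.6), np.float64(47.3), 'bub', array([18.3]), array([36.5]), 'off mm', np.float64(26.1))
13.05 [0.4606 0.0231 0.0038] [-7.2 -1.   0.9]
```

Emit:
send_rows(
  steps=[-1, -0.1, 0, 0, 0, -1, -0.1, 0, 0, 0, -1, -0.1, 0, 0, 0],
)

```text
clock: 13.35
position: [0.4607, 0.0232, 0.0038]
ee_rot: [-0.006, -0.065, 0.998, 0.0]
contact_force: [-13.3, -4.3, 9.2]
width: 0.0346
gripper_force: 51.6
```

Emit:
send_rows(
  steps=[-1, -0.1, 0, 0, 0, -1, -0.1, 0, 0, 0, -1, -0.1, 0, 0, 0],
)

```text
clock: 13.65
position: [0.461, 0.0233, 0.0037]
ee_rot: [-0.009, -0.065, 0.998, 0.0]
contact_force: [-17.1, -5.5, 13.6]
width: 0.0347
gripper_force: 52.2
```

Emit:
send_rows(
  steps=[-1, -0.1, 0, 0, 0, -1, -0.1, 0, 0, 0],
)

```text
clock: 13.85
position: [0.4612, 0.0234, 0.0037]
ee_rot: [-0.011, -0.065, 0.998, 0.0]
contact_force: [-20.2, -6.7, 16.6]
width: 0.0348
gripper_force: 52.6
```

Emit:
send_rows(
  steps=[-1, 0, 0, -0.05, 0, -1, 0, 0, -0.05, 0, -1, 0, 0, 0, 0],
)

```text
clock: 14.15
position: [0.4647, 0.0243, 0.0042]
ee_rot: [-0.007, -0.065, 0.998, 0.001]
contact_force: [-10.9, -2.3, 1.5]
width: 0.0348
gripper_force: 50.7
```

```bash
python3 look.py 5;python3 -c "
from rig import get_state
s=get_state();print(s['moment'],s['ee_rot'])"
```

```text
[0.4646529  0.02436813 0.00410048] 187.41988932069074 [-11.51079383  -1.76341103   1.20802236] 14.25
[-0.40988475  1.75148628 -0.14506447] [-7.23077552e-03 -6.47038059e-02  9.97878081e-01  6.84236768e-04]
```

View pics/c5.png

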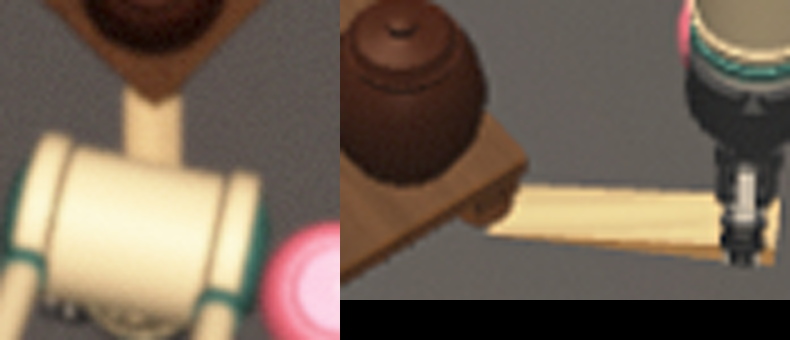

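The wedge slid in 3–4 mm and its tip is under the foot (side crop (488,215)); the stand and pink jar have not moved. I continue numerically, since the 10 pictures are used.

Emit:
send_rows(
  steps=[-1, -0.1, 0, -0.02, 0, -1, -0.1, 0, 0, 0, -1, -0.1, 0, 0, 0, -1, -0.1, 0, 0, 0],
)

```text
clock: 14.65
position: [0.4695, 0.025, 0.0044]
ee_rot: [-0.006, -0.065, 0.998, 0.001]
contact_force: [-10.0, -0.8, 1.4]
width: 0.0344
gripper_force: 50.6
```

Emit:
send_rows(
  steps=[-1, -0.1, 0, -0.02, 0, -1, -0.1, 0, 0, 0, -1, -0.1, 0, 0, 0, -1, -0.1, 0, 0, 0],
)

```text
clock: 15.05
position: [0.4736, 0.0255, 0.0046]
ee_rot: [-0.006, -0.065, 0.998, 0.001]
contact_force: [-9.4, -1.5, 1.3]
width: 0.0346
gripper_force: 50.6
```

Emit:
send_rows(
  steps=[-1, -0.1, 0, 0, 0, -1, -0.1, 0, 0, 0, -1, -0.1, 0, 0, 0, -1, -0.1, 0, 0, 0, -1, 0, 0, 0, 0],
)

```text
clock: 15.55
position: [0.478, 0.026, 0.0046]
ee_rot: [-0.006, -0.065, 0.998, 0.001]
contact_force: [-9.8, -0.1, 0.0]
width: 0.0343
gripper_force: 50.5
```

```bash
cat >> b.py <<'E'
if 1:
    a=load('top0')['color'];c=get_image('top')['color']
    for nm,(x0,y0,x1,y1) in(('L',(245,140,280,185)),('R',(330,140,362,180))):
        f=lambda z:cv2.cvtColor(z[y0:y1,x0:x1],cv2.COLOR_RGB2GRAY).astype(np.float32)
        print(nm,np.round(cv2.phaseCorrelate(f(a),f(c))[0],2),end=' ')
E
python3 b.py
```

```text
('top', 'vial', np.float64(-44.1), np.float64(44.5), 'bub', array([2.2]), array([21.9]), 'off mm', np.float64(11.9))
('side', 'vial', np.float64(-42.3), np.float64(48.3), 'bub', array([6.4]), array([23.5]), 'off mm', np.float64(12.0))
15.75 [0.478  0.026  0.0046] [-9.1 -1.   0.2]
L [0.16 0.54] R [ 0.1  -0.17]
```

Bubble is at +12 mm on both views, so about 20 mm of travel is left.

Emit:
send_rows(
  steps=[-1, -0.1, 0, 0, 0, -1, -0.1, 0, 0, 0, -1, -0.1, 0, 0, 0, -1, -0.1, 0, 0, 0, -1, -0.1, 0, 0, 0, -1, -0.1, 0, 0, 0],
)

```text
clock: 16.4
position: [0.4838, 0.0267, 0.0045]
ee_rot: [-0.006, -0.065, 0.998, 0.001]
contact_force: [-9.3, -0.7, 1.1]
width: 0.0346
gripper_force: 50.5
```

Emit:
send_rows(
  steps=[-1, -0.1, 0, 0, 0, -1, -0.1, 0, 0, 0, -1, -0.1, 0, 0, 0, -1, -0.1, 0, 0, 0, -1, -0.1, 0, 0, 0, -1, -0.1, 0, 0, 0, -1, 0, 0, 0, 0, -1, 0, 0, 0, 0, -1, 0, 0, 0, 0],
)

```text
clock: 17.3
position: [0.4902, 0.0275, 0.0046]
ee_rot: [-0.006, -0.065, 0.998, 0.001]
contact_force: [-9.0, -1.0, -0.5]
width: 0.0343
gripper_force: 50.4
```

```bash
python3 b.py
```

```text
('top', 'vial', np.float64(-43.0), np.float64(45.5), 'bub', array([-4.4]), array([14.2]), 'off mm', np.float64(3.7))
('side', 'vial', np.float64(-41.7), np.float64(49.3), 'bub', array([-1.1]), array([16.4]), 'off mm', np.float64(3.9))
17.5 [0.4902 0.0275 0.0046] [-8.7  0.1  0.3]
L [0.08 0.47] R [-0.04 -0.53]
```

Emit:
send_rows(
  steps=[-1, -0.1, 0, 0, 0, -1, -0.1, 0, 0, 0, -1, -0.1, 0, 0, 0, -1, -0.1, 0, 0, 0, -1, -0.1, 0, 0, 0, -1, 0, 0, 0, 0, -1, 0, 0, 0, 0, -1, 0, 0, 0, 0, -1, 0, 0, 0, 0],
)

```text
clock: 18.45
position: [0.4951, 0.0281, 0.0045]
ee_rot: [-0.006, -0.065, 0.998, 0.001]
contact_force: [-9.3, 1.1, -0.8]
width: 0.0346
gripper_force: 50.4
```

```bash
python3 b.py
```

```text
('top', 'vial', np.float64(-41.7), np.float64(45.6), 'bub', array([-7.3]), array([12.3]), 'off mm', np.float64(0.6))
('side', 'vial', np.float64(-41.3), np.float64(49.4), 'bub', array([-3.2]), array([13.7]), 'off mm', np.float64(1.2))
18.65 [0.4951 0.0281 0.0045] [-8.7  0.6 -0.4]
L [0.13 0.51] R [ 0.06 -0.27]
```

Emit:
send_rows(
  steps=[-1, -0.06, 0, 0, 0, -1, -0.06, 0, 0, 0, -1, 0, 0, 0, 0, -1, 0, 0, 0, 0, -1, 0.1, 0, 0, 0, -1, 0.05, 0, 0, 0, -1, 0, 0, 0, 0],
)

```text
clock: 19.4
position: [0.4956, 0.0281, 0.0046]
ee_rot: [-0.005, -0.065, 0.998, 0.001]
contact_force: [-7.8, -0.4, -1.3]
width: 0.0348
gripper_force: 50.3
```

```bash
python3 b.py
```

```text
('top', 'vial', np.float64(-41.7), np.float64(45.6), 'bub', array([-7.3]), array([12.4]), 'off mm', np.float64(0.6))
('side', 'vial', np.float64(-41.3), np.float64(49.4), 'bub', array([-3.5]), array([13.7]), 'off mm', np.float64(1.1))
19.6 [0.4956 0.0281 0.0046] [-6.9 -0.2  0.2]
L [-0.18  0.44] R [-0.01 -0.43]
```

Emit:
send_rows(
  steps=[-1, -0.1, 0, 0, 0, -1, -0.1, 0, 0, 0, -1, -0.05, 0, 0, 0, -1, 0, 0, 0, 0, -1, 0, 0, 0, 0, -1, 0, 0, 0, 0],
)

```text
clock: 20.25
position: [0.4959, 0.0284, 0.0043]
ee_rot: [-0.007, -0.065, 0.998, 0.001]
contact_force: [-10.3, -1.3, 0.2]
width: 0.0347
gripper_force: 50.5
```

```bash
python3 b.py
```

```text
('top', 'vial', np.float64(-41.7), np.float64(45.7), 'bub', array([-7.3]), array([12.3]), 'off mm', np.float64(0.5))
('side', 'vial', np.float64(-41.3), np.float64(49.4), 'bub', array([-3.4]), array([13.7]), 'off mm', np.float64(1.1))
20.45 [0.4959 0.0284 0.0042] [-10.6  -1.2   0.3]
L [-0.42  0.41] R [-0.06 -0.03]
```

Bubble reads +0.5 to +1.1 mm in the two views and the wedge resists more, so all feet bear. I unload, release and withdraw upward.

Emit:
send_rows(
  steps=[-1, 0.15, 0, 0, 0, -1, 0.1, 0, 0, 0, -1, 0, 0, 0, 0, 0.2, 0, 0, 0, 0, 0.2, 0, 0, 0, 0, 0.2, 0, 0, 0, 0, 0.2, 0, 0, 0, 0, 0.2, 0, 0, 0, 0],
)

```text
clock: 21.3
position: [0.5013, 0.0277, 0.0061]
ee_rot: [0.001, -0.064, 0.998, -0.0]
contact_force: [0.2, 0.3, -0.2]
width: 0.0511
gripper_force: 0.0
```

Emit:
send_rows(
  steps=[0.2, 0, 0, -0.5, 0, 0.2, 0, 0, -1, 0, 0.2, 0, 0, -2, 0, 0.2, 0, 0, -3, 0, 0.2, 2, 0, -3, 0, 0.2, 3, 0, -3, 0, 0.2, 3, 0, -3, 0, 0.2, 0, 0, 0, 0, 0.2, 0, 0, 0, 0],
)

```text
clock: 22.2
position: [0.4219, 0.0174, 0.1623]
ee_rot: [0.002, -0.064, 0.998, -0.0]
contact_force: [0.1, 0.4, 0.2]
width: 0.0509
gripper_force: 0.0
```

```bash
python3 b.py
python3 - <<'E'
from h import *
m=np.array([.738,.0515]);u=np.array([np.cos(np.radians(6.4)),np.sin(np.radians(6.4))]);n=np.array([-u[1],u[0]])
im=snap('side','side9');x0,y0=300,215
h=cv2.cvtColor(im['color'],cv2.COLOR_RGB2HSV)[y0:265,x0:390];mk=cv2.inRange(h,(14,60,110),(28,220,255))
c=max(cv2.findContours(mk,0,1)[0],key=cv2.contourArea)[:,0]+[x0,y0]
for p in cv2.approxPolyDP(c,3,True)[:,0]: P=onz(im,*p,.008)[:2]-m;print(p,(P@u).round(3),(P@n).round(3))
h=cv2.cvtColor(get_image('top')['color'],cv2.COLOR_RGB2HSV);h0=cv2.cvtColor(load('top0')['color'],cv2.COLOR_RGB2HSV)
for z in(h0,h): y,x=np.nonzero(cv2.inRange(z,(160,80,100),(180,255,255)));print('pink',x.mean(),y.mean(),len(x))
E
```

```text
('top', 'vial', np.float64(-41.7), np.float64(45.6), 'bub', array([-7.2]), array([12.5]), 'off mm', np.float64(0.7))
('side', 'vial', np.float64(-41.4), np.float64(49.4), 'bub', array([-3.1]), array([13.8]), 'off mm', np.float64(1.4))
22.4 [0.4216 0.0175 0.16  ] [-0.1 -0.7  0.2]
L [-0.05  0.61] R [ 0.21 -0.18] [304 249] -0.094 0.023
[360 256] -0.261 0.026
[362 243] -0.263 -0.021
[321 241] -0.14 -0.013
[315 249] -0.127 0.019
pink 342.3882149046794 251.4367417677643 577
pink 344.16766467065867 251.56686626746506 501
```

```bash
python3 -c "
from rig import *
print(sign_off())"
```

```text
the job is handed in; nothing more can be done
None
```

I pushed the wedge in under the low foot until the bubble sat about 1 mm from the middle (limit 3 mm), let go of it there, and handed the job in at about 22 s with the arm clear; no judgement came back.

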